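Index the bent propeller blade over the stake

TASK

Pull the index bolt's knob fully out until it clicks, turn the propeller so that its bent-up blade stands over the mushroom-headed stake, and then push the knob fully home again so that the bolt locks the propeller there. Let go, and leave the tin, the sleeve and the tools lying around where they are.

Things in the scene. Friction and masses are not known exactly. Their poses are not given: they have to be found in the camera images.
- fixture: green indexing fixture fixed to the table: base plate 280 x 280, 15 thick, origin on the table under the vertical spindle (the propeller's axis). Its -y axis points along the index bolt, from the spindle out through the bolt's green housing (40 wide, 50 long, top 83 above the table, outer face 140 from the spindle axis) to the black knob.
- index_bolt (a joint): slide of the index bolt along the fixture's -y (m): 0 = home, nose 15 mm deep in a slot of the propeller's index disc; 0.036 = fully out. Two detents (home and fully out) with a hump halfway; it takes about 10 N to pull it over.
- knob_grip (a point): point on the axis of the index bolt's black round pull knob, at the middle of its gripping length: knob 60 long, dia 38 (its outermost 12 mm is a rim of dia 50), axis horizontal, 55 above the table. The 13 dia shaft between knob and housing shows 25 when home, 61 when out; a collar of dia 24 on the shaft touches the housing when home. Fingers fit down either side of the knob.
- propeller (a joint): turn of the propeller about the vertical spindle, rad, counter-clockwise seen from above; starts at about 0. The steel index disc (outer radius 65, 45 to 65 above the table) under it turns with it and has six slots, 14.5 wide, every 60 degrees; the bolt enters only when a slot is within about 3 degrees of it.
- hub_top (a point): centre of the top face of the propeller's hub, on the spindle axis, 205 above the table. The hub's top 40 mm is a plain cylinder of dia 52 that can be gripped from above; below it dia 62. Aluminium three-blade propeller, 220 across, blades at 110 to 170 above the table.
- bent_blade (a point): point on the bent blade, 92 from the spindle axis, 158 above the table: the one blade that is folded up at about 35 degrees (its tip is 170 high, 104 from the axis); the two good blades are nearly flat and reach 110 from the axis. At the start the bent blade points midway between the stake and the tin.
- stake_top (a point): top of the stake, a steel mushroom-headed post (head dia 40, top 96 above the table) fixed on the base plate 92 from the spindle axis, 60 degrees to one side or the other of where the bent blade starts; blades pass over it with 12 mm to spare
- tin: small round grease tin, dia 42, 50 tall; stands on the fixture's base plate, at whichever of the two side places the stake does not take; origin under its centre
- sleeve: plain upright steel sleeve, dia 56, 65 tall, on the table beside the fixture
- spanner: 190 long open spanner lying on the table beyond the fixture, about 10 thick
- mallet: 260 long mallet lying on the table to the left of the fixture

How it is judged:
On the way, in this order (a step that is already met when the one before it is completed fails the run):
1. the index bolt is pulled fully out (value of joint index_bolt above 0.031 m), for 0.2 s.
2. with the bolt out, the bent blade is turned over the stake (horizontal distance between bent_blade and stake_top below 0.012 m and value of joint index_bolt above 0.022 m), for 0.1 s.
At the end, for the whole second after the job is handed in: The index bolt is home (within 3.5 mm of its inner stop), the bent blade's point is over the top of the stake within 8 mm seen from above, and the propeller is still (value of joint index_bolt below 0.0035 m and horizontal distance between bent_blade and stake_top below 0.008 m and velocity of joint propeller between -0.05 and 0.05 rad/s); the robot touches nothing.
It fails at once if the tin is pushed more than 30 mm from its place (distance of tin from where it was at the start of the episode above 0.03 m).
It fails at once if the sleeve is pushed more than 30 mm from its place (distance of sleeve from where it was at the start of the episode above 0.03 m).
It fails at once if the spanner is pushed more than 30 mm from its place (distance of spanner from where it was at the start of the episode above 0.03 m).
It fails at once if the mallet is pushed more than 30 mm from its place (distance of mallet from where it was at the start of the episode above 0.03 m).
It also fails if it takes over 64 s, if anything falls off the work surface, if the arm or the gripper's body presses on something with over 40 N, if the wrist force passes 120 N, or if a joint passes its speed limit or range.

ROBOT

A 7-joint arm with a two-finger parallel gripper is mounted at the origin on the work surface. World frame = base frame: x ahead of the robot, y to its left, z up, the work surface at z = 0. Lengths are in m, angles in rad, forces in N, time in s.
With the tool pointing down it reaches from about 0.425 to 0.95 m from the base axis. Payload 16.7 kg.
Tool frame: the origin (TCP) lies at the centre of the arm's flange, where the gripper is bolted on; the fingertips stand 199 mm ahead of it and the grasp point (between the pads) lies 180 mm ahead of it; z points along the fingers, y is the line along which they close (so a half turn about z gives the same grasp; the last joint's range is limited). The gripper opens to 94 mm and grips with 3 to 60 N. Pads are 16 mm wide; open, the fingers measure 119 mm over their backs; the gripper's body (75 mm by 177 mm) begins 78 mm behind the grasp point.
Start: joints at [0.995, 0.426, 0.074, 1.606, -0.034, 1.111, -0.067], TCP at [0.279, -0.614, 0.405] pointing down, gripper open.
Joint ranges: [-2.85, 2.85], [-0.5, 2.14], [-1.23, 1.37], [0.21, 2.46], [-1.02, 4.16], [0.16, 2.05], [-2.73, 2.73]. Speed limits (rad/s): [1.89, 1.89, 2.39, 2.39, 3.01, 3.01, 3.01].

INTERFACE

Orientations are given as [roll, pitch, yaw] about the fixed x, y, z axes, in that order (R = Rz(yaw) Ry(pitch) Rx(roll)).
In Python, from workcell import ctrl gives the robot as it stands. The module is installed in compiled form; this text tells all that it offers.
- The arm moves only by the shell command python3 -m pendant 'ROWS' [FORCE]. ROWS is JSON, a list that holds one entry, the list of rows, each a list of 5 numbers: the shift along the world's x, y, z scaled (see below), then the turn about the world's z scaled (see below), then the closure, from -1 (fully open) to 1 (shut). In form: [[[dx, dy, dz, roll, grip], ...]]. A call has 1 to 10 rows; each row shifts and turns the commanded pose from where the row before left it; what a row does not reach is not made up. The controller multiplies each number of a shift by 250 mm and each number of a turn by 0.12 rad. A row lasts 1/10 s, in which the tool goes at most 50 mm and 8.59 degrees, less where a joint would pass 70% of its speed; a pose out of reach is approached as far as the arm can. A call with a number of a shift or a turn outside -1 to 1 is refused whole. A call with a gripper value outside its range is refused whole. The fingers move at their own pace and stop on an object; FORCE is the grip in N (left out, the last holds). Time passes only in rows, so rows that do not move let the fingers close. It gives the time, the measured TCP pose, the force, the opening and the grip force at its end, in the units of the state.
- ctrl.state(): the state, without advancing time (a new reading comes with each control period).
- ctrl.read_camera(name): name is "side" or "top"; returns the picture (480x640x3 uint8, red, green, blue); there is no depth.
- ctrl.camera_model(name): a dict with "K" (3x3 intrinsics, pixels), "extrinsics" (4x4, takes a point from camera to world coordinates). Camera axes: x right, y down, z forward; pixel columns grow to the right and rows downward; lengths in m; the calibration is good to about 2 mm. A picture is of the moment at which its call begins. camera_model takes no time and is no camera call.
- ctrl.close_job(): hands the job in; it is judged then, once.
Trained networks look in the newest picture that a camera, given by its name, has taken for a name from the list of things; names that differ only in an ending like _2 or _b are one class to them, and where a whole thing is asked for, a point or a joint stands for the part that bears it (a point fixed in the world has none). Each returns a list of dicts, best first, with "confidence" (0 to 1); they miss things now and then, are a little off and sometimes report something else, mostly with a low value. They report only what shows in the picture. A call takes as long as a camera call.
- ctrl.boxes_of(camera, query): "position" ([x, y, z] in m, in world coordinates, good to about 4 mm: the middle of the surface that is visible of it).
- ctrl.cut_out(camera, query): "pixels" (480x640 bool, what is visible of it).
The state is a dict: "t": time; "joint_pos": joint angles; "qd": joint speeds; "joint_efforts": joint torques, N m; "tcp_pos": TCP position; "ee_rot": TCP orientation; "contact_force": force on the tool from outside, world axes, zero at the start; "torque": the same for the moment, N m; "gripper_width": opening from 0.0 (shut) to 1.0 (fully open); "grip_force": force on a finger pad.
Only numpy, scipy, OpenCV 4.12 (cv2) and the standard library are available. Lean on these libraries where they do the work, as an engineer would, in place of code of your own. Each camera call takes 0.05 s, during which the arm holds its last target. There are 200 camera calls.

## Working session

There is one attempt and no reset: what is moved stays moved. The work goes in short steps, Python scripts to look and compute and a shell command to move; the robot and the scene stay as the last step left them, time stands still between calls to the robot, and variables do not carry over. Pictures are saved under pics/ and viewed, at most 10 in all, crops included, and the job is handed in when it is done.

```bash
mkdir -p pics; python3 - <<'E'
from workcell import ctrl
import cv2,numpy as np
for c in("top","side"):
    im=ctrl.read_camera(c);cv2.imwrite(f"pics/{c}0.png",im[:,:,::-1])
    print(c,np.round(ctrl.camera_model(c)["extrinsics"],3).tolist(),ctrl.camera_model(c)["K"][0][0])
    for q in["fixture","knob_grip","hub_top","bent_blade","stake_top","tin","sleeve","spanner","mallet"]:
        print(q,[(np.round(d["position"],3).tolist(),round(d["confidence"],2)) for d in ctrl.boxes_of(c,q)[:2]])
s=ctrl.state();print(s["t"],s["tcp_pos"],s["ee_rot"],s["gripper_width"])
E
```

```text
top [[-0.019, -0.994, 0.105, 0.548], [-1.0, 0.018, -0.01, 0.129], [0.008, -0.105, -0.994, 0.992], [0.0, 0.0, 0.0, 1.0]] 506.03068783643585
fixture [([0.54, 0.04, 0.019], 0.75)]
knob_grip [([0.489, -0.135, 0.071], 0.55)]
hub_top [([0.553, 0.027, 0.135], 0.71), ([0.642, 0.242, 0.023], 0.37)]
bent_blade [([0.553, 0.032, 0.134], 0.93)]
stake_top [([0.569, -0.047, 0.09], 0.87)]
tin [([0.626, 0.092, 0.063], 0.71)]
sleeve [([0.58, -0.185, 0.057], 0.63)]
spanner [([0.746, -0.003, 0.012], 0.76), ([0.641, 0.241, 0.027], 0.74)]
mallet [([0.64, 0.239, 0.022], 0.64)]
side [[-0.999, -0.0, 0.032, 0.61], [-0.027, 0.548, -0.836, 0.93], [-0.018, -0.836, -0.548, 0.661], [0.0, 0.0, 0.0, 1.0]] 541.4497385416503
fixture [([0.548, 0.07, 0.01], 0.76)]
knob_grip [([0.553, 0.056, 0.124], 0.63)]
hub_top [([0.557, 0.058, 0.129], 0.65)]
bent_blade [([0.554, 0.056, 0.129], 0.57)]
stake_top []
tin [([0.627, 0.106, 0.054], 0.87)]
sleeve [([0.586, -0.179, 0.06], 0.61)]
spanner [([0.755, 0.006, 0.008], 0.7)]
mallet [([0.63, 0.254, 0.022], 0.93), ([0.554, 0.057, 0.128], 0.47)]
1.0 [ 0.2794177  -0.61442037  0.40468203] [-3.14155989e+00 -6.55328958e-05  4.26809819e-01] 1.0007233942903226
```

View pics/top0.png

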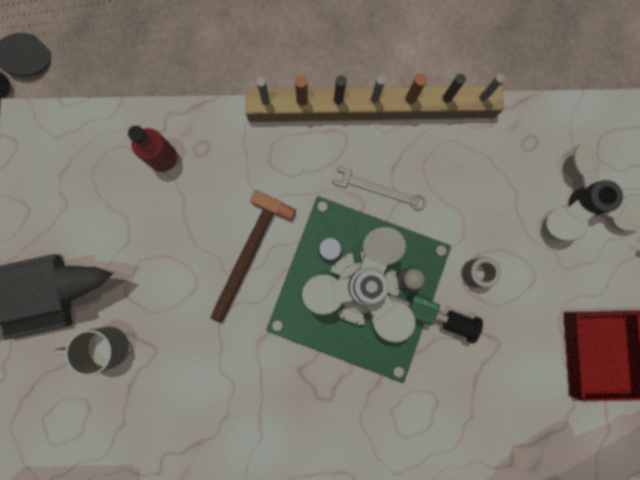

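View pics/side0.png

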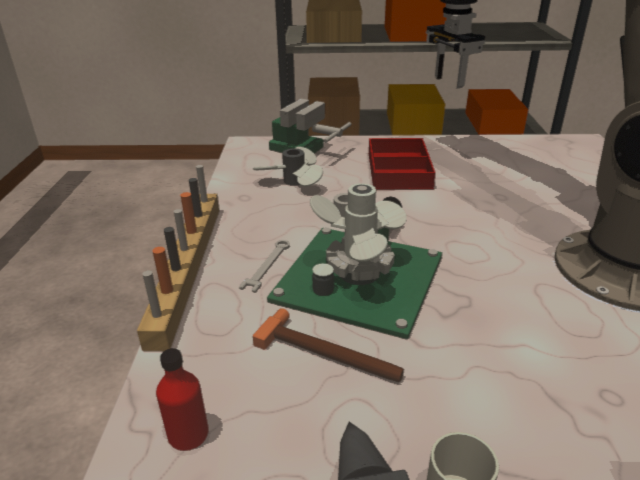

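Top view: hub (371,287), bent blade up at (384,245), stake (412,279) to its right, tin (330,250) to its left, knob (463,326), sleeve (483,273). The stake therefore needs a clockwise turn of 60°.

```bash
cat > h.py <<'E'
from workcell import ctrl
import cv2,numpy as np
def ray(c,uv,z):
    m=ctrl.camera_model(c);K=np.array(m["K"]);E=np.array(m["extrinsics"])
    d=E[:3,:3]@np.linalg.solve(K,[uv[0],uv[1],1.]);o=E[:3,3]
    return o+d*(z-o[2])/d[2]
def proj(c,p):
    m=ctrl.camera_model(c);E=np.linalg.inv(np.array(m["extrinsics"]));q=np.array(m["K"])@(E[:3,:3]@p+E[:3,3]);return q[:2]/q[2]
E
python3 - <<'E'
from h import *
im=ctrl.read_camera("top")
h=cv2.cvtColor(im,cv2.COLOR_RGB2HSV)
g=cv2.inRange(h,(60,90,20),(90,255,200)); g[:150]=0;g[:,:250]=0;g[:,520:]=0
cs=max(cv2.findContours(g,0,2)[0],key=cv2.contourArea)
hull=cv2.convexHull(cs)[:,0]
w=np.array([ray("top",p,.015)[:2] for p in hull])
r=cv2.minAreaRect((w*1000).astype(np.float32));print("rect",r)
for q in["index_bolt","knob_grip","stake_top","tin","hub_top"]:
    for d in ctrl.cut_out("top",q)[:2]:
        px=np.argwhere(d["pixels"])[:,::-1].astype(np.float32)
        print(q,d["confidence"],len(px),cv2.minAreaRect(px),{"stake_top":ray("top",px.mean(0),.096),"tin":ray("top",px.mean(0),.05)}.get(q))
c=im[220:360,330:500]
cv2.imwrite("pics/c1.png",cv2.resize(c,None,fx=4.7,fy=4.2,interpolation=2)[:,:,::-1])
E
```

```text
rect ((464.6994323730469, 61.48945617675781), (254.48480224609375, 93.88359069824219), 70.30259704589844)
index_bolt 0.78 994 ((434.0211181640625, 319.6040344238281), (97.20216369628906, 27.392826080322266), 13.722296714782715) None
index_bolt 0.43 21401 ((384.8752136230469, 298.0125732421875), (201.988037109375, 146.57406616210938), 20.806791305541992) None
knob_grip 0.75 957 ((434.04119873046875, 319.26904296875), (97.29379272460938, 26.443496704101562), 14.191095352172852) None
knob_grip 0.54 906 ((481.0, 271.5), (29.0, 40.0), 90.0) None
stake_top 0.61 530 ((410.5, 279.0), (22.0, 27.0), 90.0) [ 0.56703874 -0.04617444  0.096     ]
stake_top 0.26 2265 ((246.038818359375, 260.01849365234375), (46.94874954223633, 136.80487060546875), 25.463346481323242) [0.62570997 0.23669265 0.096     ]
tin 0.74 405 ((329.5, 249.0), (22.0, 21.0), 90.0) [0.62633066 0.09351129 0.05      ]
hub_top 0.85 6978 ((369.82989501953125, 276.2422790527344), (117.74513244628906, 107.11935424804688), 21.03750991821289) None
```

View pics/c1.png

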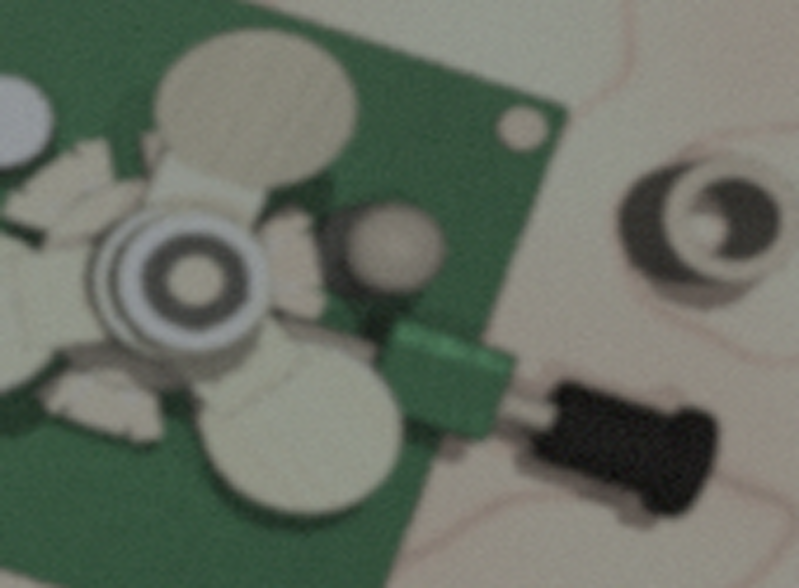

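Crop: hub centre at full-image (371.5,287), stake head (413.5,279), knob from (449,316) to (481,330) along the bolt axis. The sleeve is at (484,273), clear of the knob. I'll fit the plate properly.

```bash
python3 - <<'E'
from h import *
im=ctrl.read_camera("top")
h=cv2.cvtColor(im,cv2.COLOR_RGB2HSV)
g=cv2.inRange(h,(55,80,20),(95,255,200)); g[:180]=0;g[400:]=0;g[:,:255]=0;g[:,455:]=0
g=cv2.morphologyEx(g,cv2.MORPH_OPEN,np.ones((3,3)))
px=cv2.findNonZero(g)[:,0];hull=cv2.convexHull(px)[:,0]
w=np.array([ray("top",p,.015)[:2] for p in hull])
r=cv2.minAreaRect((w*1000).astype(np.float32));print("rect",r,cv2.boxPoints(r))
hub=ray("top",(371.5,287),.205);print("hub",hub)
s=ray("top",(413.5,279),.096);t=ray("top",(330,249),.05)
# knob black mask
k=cv2.inRange(im,(0,0,0),(45,45,45));k[:300]=0;k[345:]=0;k[:,:445]=0;k[:,490:]=0
kp=cv2.findNonZero(k)[:,0];kw=np.array([ray("top",p,.06)[:2] for p in kp])
print("knob",kw.mean(0),len(kp))
for n,p in(("s",s),("t",t),("k",kw.mean(0))):
    d=p[:2]-hub[:2];print(n,np.round(p,4),np.hypot(*d),np.degrees(np.arctan2(d[1],d[0])))
c=np.array(r[0])/1000
d=kw.mean(0)-c;print("from plate ctr",np.hypot(*d),np.degrees(np.arctan2(d[1],d[0])))
for n in ("s","t"):
    d={"s":s,"t":t}[n][:2]-c;print(n,np.hypot(*d),np.degrees(np.arctan2(d[1],d[0])))
E
```

```text
rect ((550.4931640625, 27.983489990234375), (290.2045593261719, 273.5714111328125), 68.22357177734375) [[ 369.63782  -56.01851]
 [ 623.68677 -157.50963]
 [ 731.3485   111.98549]
 [ 477.29956  213.47661]]
hub [0.55337609 0.03522757 0.205     ]
knob [ 0.48045205 -0.14832265] 694
s [ 0.5667 -0.0526  0.096 ] 0.08880220434475791 -81.35229960779407
t [0.6265 0.0921 0.05  ] 0.09263022490193554 37.88826099059086
k [ 0.4805 -0.1483] 0.19750594699412374 -111.6678003634245
from plate ctr 0.1897092903966147 -111.66643333928259
s 0.08216844037842183 -78.6043457128308
t 0.09943256826125292 40.16301244599586
```

Bolt at −111.7°, bent blade start −21.7°, stake −81.7° about hub (0.553, 0.035), so all agree. Knob grip is near (0.481, −0.146) and needs tool yaw 68.3°.

```bash
python3 -m pendant '[[[0.06,0.14,0,0.6,-0.4],[0.06,0.14,0,0.6,-0.4],[0.06,0.14,0,0.6,-0.4],[0.06,0.14,0,0.6,-0.4],[0.06,0.14,0,0.6,-0.4],[0.06,0.14,0,0.6,-0.4],[0.06,0.14,0,0.6,-0.4],[0.06,0.14,0,0.6,-0.4],[0.06,0.14,0,0.6,-0.4],[0.06,0.14,0,0.6,-0.4]]]' 40; python3 -c "
from workcell import ctrl
print(ctrl.state())"
```

```text
t: 2.35
tcp_pos: [0.4297, -0.263, 0.4049]
ee_rot: [3.141, 0.0, 1.15]
contact_force: [1.0, -0.2, 0.1]
gripper_width: 0.7
grip_force: 0.0
{'t': 2.35, 'joint_pos': array([ 0.63506338,  0.15793217, -0.23644808,  1.97038983,  0.04353179,
        1.01742827, -0.04261018]), 'qd': array([-0.41721847, -0.0872388 , -0.36275953,  0.11369651,  0.04410281,
       -0.0172235 , -0.08144803]), 'joint_efforts': array([  6.05085075, -61.67812586,   1.8000602 , -42.61013031,
        -0.16855598,   0.25345408,   0.31975063]), 'tcp_pos': array([ 0.42973432, -0.26295906,  0.40493692]), 'ee_rot': array([3.14099882e+00, 1.69647925e-04, 1.14960166e+00]), 'contact_force': array([ 1.03523958, -0.24772778,  0.14065051]), 'torque': array([-0.04491708, -0.06216406,  0.04809911]), 'grip_force': 0.0, 'gripper_width': 0.6996341729283816}
```

```bash
python3 -m pendant '[[[0.05,0.117,0,0.1,-0.4],[0.05,0.117,0,0.1,-0.4],[0.05,0.117,0,0.1,-0.4],[0.055,0.117,0,0.05,-0.4],[0,0,0,0,-0.4],[0,0,-0.11,0,-0.4],[0,0,-0.11,0,-0.4],[0,0,-0.1,0,-0.4],[0,0,-0.08,0,-0.4],[0,0,0,0,-0.4]]]' 40; python3 - <<'E'
from h import *
im=ctrl.read_camera("top");cv2.imwrite("pics/t2.png",im[:,:,::-1])
s=ctrl.state();print(s["tcp_pos"],s["ee_rot"],s["contact_force"])
E
```

```text
t: 3.35
tcp_pos: [0.4797, -0.1478, 0.3026]
ee_rot: [-3.138, 0.0, 1.188]
contact_force: [0.3, 0.2, 0.3]
gripper_width: 0.703
grip_force: 0.0
[ 0.48026204 -0.14780485  0.30410071] [-3.13947067e+00  2.32322993e-04  1.18838850e+00] [-0.59205686 -0.82896116  0.68895724]
```

View pics/t2.png

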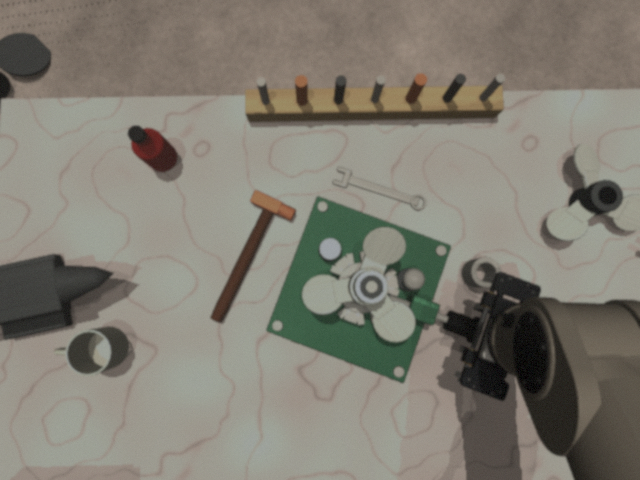

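The gripper stands over the knob near (470,325), square to the bolt axis and clear of the sleeve (483,273). Next: lower and close.

```bash
python3 -m pendant '[[[0,0,-0.09,0,-0.4],[0,0,-0.09,0,-0.4],[0,0,-0.09,0,-0.4],[0,0.004,0,0,-0.4],[0,0,0,0,1],[0,0,0,0,1],[0,0,0,0,1],[0,0,0,0,1],[0,0,0,0,1],[0,0,0,0,1]]]' 40
```

```text
t: 4.4
tcp_pos: [0.4813, -0.1467, 0.238]
ee_rot: [3.139, -0.0, 1.189]
contact_force: [1.9, -1.7, 8.9]
gripper_width: 0.396
grip_force: 40.0
```

```bash
python3 -m pendant '[[[-0.0095,-0.0235,0,0,1],[-0.0095,-0.0235,0,0,1],[-0.0095,-0.0235,0,0,1],[-0.0095,-0.0235,0,0,1],[-0.0095,-0.0235,0,0,1],[-0.0095,-0.0235,0,0,1],[0,0,0,0,1],[0,0,0,0,1],[0,0,0,0,1]]]' 40
```

```text
t: 5.3
tcp_pos: [0.4674, -0.1814, 0.2381]
ee_rot: [3.139, -0.001, 1.19]
contact_force: [2.6, 1.8, 7.5]
gripper_width: 0.395
grip_force: 46.6
```

```bash
python3 -m pendant '[[[0,0,0,0,-0.4],[0,0,0,0,-0.4],[0,0,0,0,-0.4],[0,0,0.12,0,-0.4],[0,0,0.17,0,-0.4],[0,0,0.17,0,-0.4],[0,0,0.17,0,-0.4],[0,0,0.17,0,-0.4],[0,0,0,0,-1],[0,0,0,0,-1]]]' 40;  python3 - <<'E'
from h import *
im=ctrl.read_camera("top")
cv2.imwrite("pics/c3.png",cv2.resize(im[220:360,330:500],None,fx=4.7,fy=4.2,interpolation=2)[:,:,::-1])
E
```

```text
t: 6.3
tcp_pos: [0.4662, -0.1818, 0.4378]
ee_rot: [3.14, 0.0, 1.188]
contact_force: [-0.4, -0.3, -0.6]
gripper_width: 0.836
grip_force: 0.0
```

View pics/c3.png

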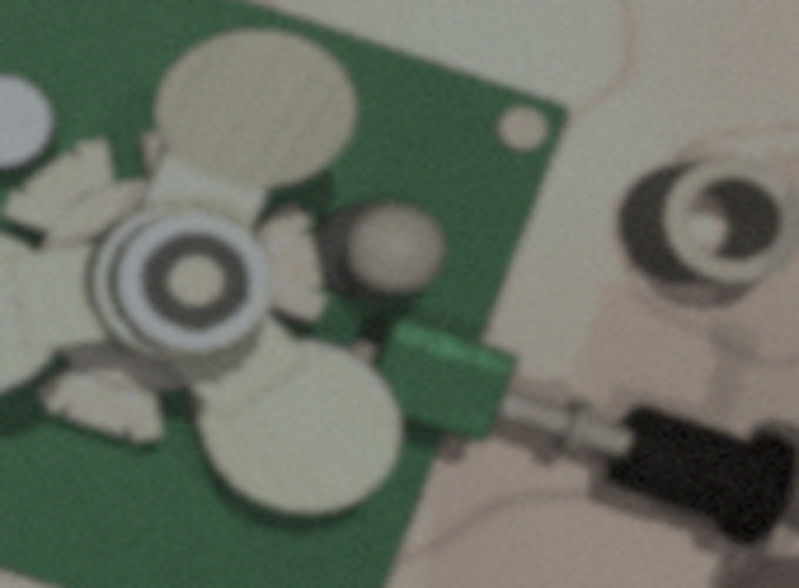

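The shaft now shows about 61 mm with the collar at crop (575,425), so the bolt is fully out and the propeller hasn't moved. On to the hub.

```bash
python3 -m pendant '[[[0.058,0.145,0,0,-1],[0.058,0.145,0,0,-1],[0.058,0.145,0,0,-1],[0.058,0.145,0,0,-1],[0.058,0.145,0,0,-1],[0.058,0.145,0,0,-1],[0,0,0,0,-1],[0,0,0,0,-1],[0,0,0,0,-1]]]' 40;  python3 - <<'E'
from h import *
print(ctrl.state()["joint_pos"])
E
```

```text
t: 7.25
tcp_pos: [0.5531, 0.0348, 0.436]
ee_rot: [-3.14, 0.001, 1.188]
contact_force: [0.3, -0.8, 0.4]
gripper_width: 1.004
grip_force: 0.0
[ 0.2377412   0.23799361 -0.48771584  1.81727691  0.12298855  1.11831388
 -0.67543683]
```

```bash
python3 -m pendant '[[[0,0,-0.09,0,-1],[0,0,-0.09,0,-1],[0,0,-0.08,0,-1],[0,0,0,0,-1],[0,0,0,0,1],[0,0,0,0,1],[0,0,0,0,1],[0,0,0,0,1],[0,0,0,0,1],[0,0,0,0,1]]]' 40
```

```text
t: 8.25
tcp_pos: [0.5538, 0.0356, 0.3725]
ee_rot: [3.14, -0.0, 1.189]
contact_force: [-1.7, 1.6, 2.0]
gripper_width: 0.546
grip_force: 40.0
```

Width is 51 mm, so it holds the hub. Now turning −1.047 rad, which is −8.73 units.

```bash
python3 -m pendant '[[[0,0,0,-0.8,1],[0,0,0,-1,1],[0,0,0,-1,1],[0,0,0,-1,1],[0,0,0,-1,1],[0,0,0,-1,1],[0,0,0,-1,1],[0,0,0,-1,1],[0,0,0,-0.6,1],[0,0,0,-0.33,1]]]' 40; python3 -m pendant '[[[0,0,0,0,1],[0,0,0,0,1],[0,0,0,0,1]]]'
```

```text
t: 9.25
tcp_pos: [0.5537, 0.0357, 0.3725]
ee_rot: [3.141, -0.001, 0.138]
contact_force: [3.9, -1.3, -0.0]
gripper_width: 0.55
grip_force: 40.0
t: 9.55
tcp_pos: [0.5537, 0.0357, 0.3725]
ee_rot: [3.142, -0.001, 0.142]
contact_force: [3.6, -1.2, 1.0]
gripper_width: 0.55
grip_force: 40.0
```

```bash
python3 -m pendant '[[[0,0,0,0,-0.6],[0,0,0,0,-0.6],[0,0,0,0,-0.6],[0,0,0.1,0,-0.6],[0,0,0.17,0,-0.6],[-0.05,-0.12,0,0.8,-0.4],[-0.05,-0.12,0,1,-0.4],[-0.05,-0.12,0,1,-0.4],[-0.05,-0.12,0,1,-0.4],[-0.05,-0.12,0,1,-0.4]]]' 40; python3 -m pendant '[[[-0.045,-0.13,0,1,-0.4],[-0.045,-0.13,0,1,-0.4],[0,0,0,1,-0.4],[0,0,0,0.9,-0.4],[0,0,0,0,-0.4],[0,0,0,0,-0.4]]]'; python3 - <<'E'
from h import *
im=ctrl.read_camera("top")
cv2.imwrite("pics/c4.png",cv2.resize(im[200:360,300:500],None,fx=4,fy=3.7,interpolation=2)[:,:,::-1])
E
```

```text
t: 10.55
tcp_pos: [0.4901, -0.1152, 0.4396]
ee_rot: [-3.141, 0.0, 0.723]
contact_force: [0.7, -0.6, -0.1]
gripper_width: 0.701
grip_force: 0.0
t: 11.15
tcp_pos: [0.4683, -0.179, 0.4396]
ee_rot: [-3.141, -0.0, 1.182]
contact_force: [-1.1, 0.2, 0.3]
gripper_width: 0.7
grip_force: 0.0
```

View pics/c4.png

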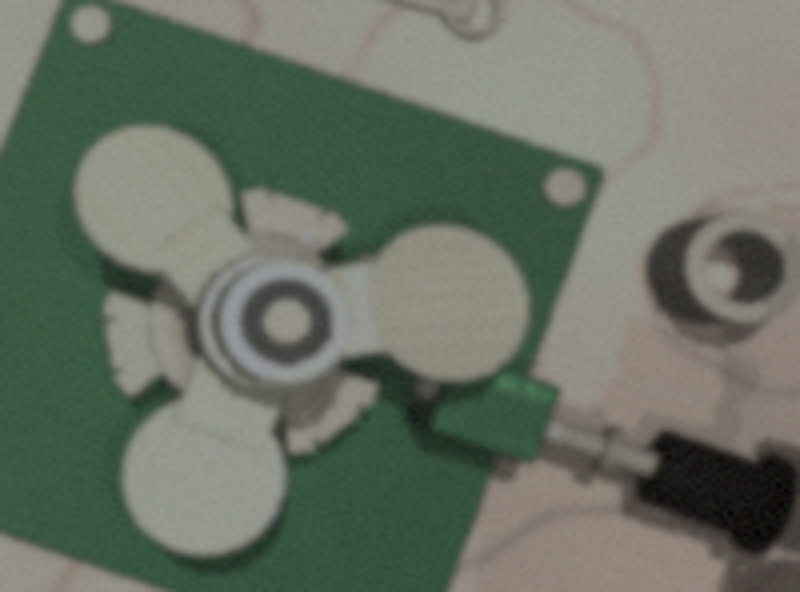

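```bash
python3 - <<'E'
from h import *
hub=np.array([.5535,.0353])
for uv in((384.7,246.2),(412.5,281.6)):
    d=ray("top",uv,.15)[:2]-hub;print(np.hypot(*d),np.degrees(np.arctan2(d[1],d[0])))
E
python3 -m pendant '[[[-0.002,-0.005,-0.1,0.06,-0.4],[0,0,-0.14,0,-0.4],[0,0,-0.14,0,-0.4],[0,0,-0.14,0,-0.4],[0,0,-0.14,0,-0.4],[0,0,-0.1,0,-0.4],[0,0,-0.045,0,-0.4],[0,0,0,0,-0.4]]]' 40; python3 -m pendant '[[[0,0,0,0,1],[0,0,0,0,1],[0,0,0,0,1],[0,0,0,0,1],[0,0,0,0,1],[0,0,0,0,1]]]' 40
```

```text
0.07439508425587141 -24.49094522037906
0.07548106589313704 -84.0291621599219
t: 12.0
tcp_pos: [0.4677, -0.1801, 0.2374]
ee_rot: [-3.139, 0.0, 1.192]
contact_force: [0.4, -1.3, 0.1]
gripper_width: 0.701
grip_force: 0.0
t: 12.6
tcp_pos: [0.4681, -0.1805, 0.2391]
ee_rot: [3.141, 0.0, 1.192]
contact_force: [-1.8, 0.1, 8.4]
gripper_width: 0.392
grip_force: 40.0
```

The camera shows a turn of 59.5°, within tolerance. The knob is gripped again, so I push it home.

```bash
python3 -m pendant '[[[0.0095,0.0235,0,0,1],[0.0095,0.0235,0,0,1],[0.0095,0.0235,0,0,1],[0.0095,0.0235,0,0,1],[0.0095,0.0235,0,0,1],[0.0095,0.0235,0,0,1],[0,0,0,0,1],[0,0,0,0,1],[0,0,0,0,1]]]' 40
```

```text
t: 13.5
tcp_pos: [0.4821, -0.1456, 0.2388]
ee_rot: [3.141, 0.001, 1.192]
contact_force: [-2.7, -7.7, 6.4]
gripper_width: 0.397
grip_force: 40.0
```

```bash
python3 -m pendant '[[[0.002,0.006,0,0,1],[0,0,0,0,1],[0,0,0,0,-0.4],[0,0,0,0,-0.4],[0,0,0,0,-0.4],[0,0,0.12,0,-0.4],[0,0,0.17,0,-0.4],[0,0,0.17,0,-0.4],[0,0,0.17,0,-0.4],[0,0,0.1,0,-0.4]]]' 40; python3 -m pendant '[[[-0.06,-0.16,0,0,-0.4],[-0.06,-0.16,0,0,-0.4],[-0.06,-0.16,0,0,-0.4],[0,0,0,0,-0.4],[0,0,0,0,-0.4]]]'; python3 - <<'E'
from h import *
im=ctrl.read_camera("top")
cv2.imwrite("pics/c5.png",cv2.resize(im[200:360,300:500],None,fx=4,fy=3.7,interpolation=2)[:,:,::-1])
E
```

```text
t: 14.5
tcp_pos: [0.4829, -0.1432, 0.4242]
ee_rot: [3.138, -0.001, 1.193]
contact_force: [0.3, -1.3, -0.1]
gripper_width: 0.698
grip_force: 0.0
t: 15.0
tcp_pos: [0.4374, -0.264, 0.4208]
ee_rot: [-3.141, -0.0, 1.191]
contact_force: [-0.5, 0.1, -0.5]
gripper_width: 0.699
grip_force: 0.0
```

View pics/c5.png

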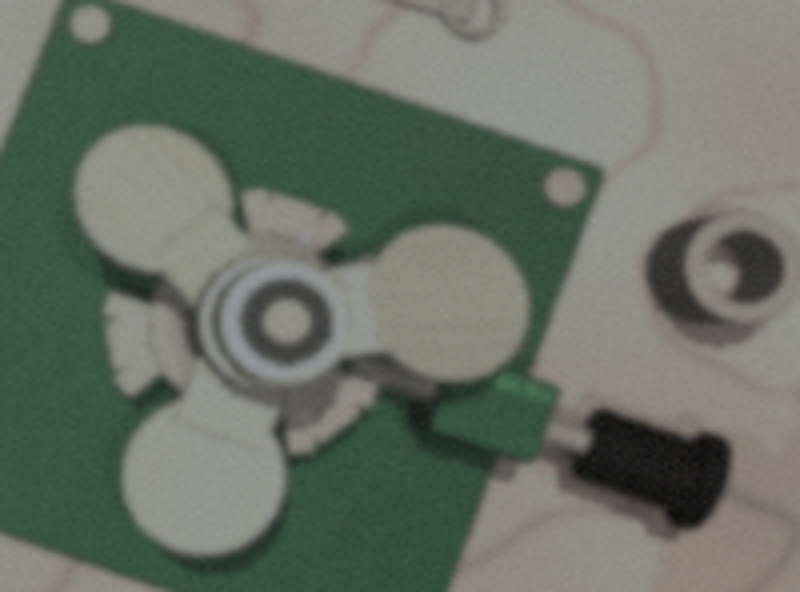

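The bolt looks home again and the bent blade covers the stake. I'll check the knob against its starting position before handing in.

```bash
python3 - <<'E'
from h import *
im=ctrl.read_camera("top")
k=cv2.inRange(im,(0,0,0),(45,45,45));k[:300]=0;k[345:]=0;k[:,:445]=0;k[:,490:]=0
kp=cv2.findNonZero(k)[:,0];d=np.array([ray("top",p,.06)[:2] for p in kp]).mean(0)-[.48045,-.14832]
print(d,len(kp),"outward mm",1e3*d@[-.370,-.929])
if abs(d@[-.37,-.929])<.002: print(ctrl.close_job())
E
```

```text
[0.00016019 0.0002598 ] 686 outward mm -0.3006276842589442
the job is handed in; nothing more can be done
None
```

The job is handed in at about 15 s: the bolt was pulled fully out, the propeller turned about 60° clockwise so the bent blade is over the stake, and the bolt pushed home (knob within 0.3 mm of where it started). The gripper is clear, the hand-in returned no verdict, and I did not re-measure the tin, sleeve and tools.

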